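# Square a metal blank into a fixture corner

## Task

Pick up the red-handled pusher and with its white foot gently nudge the aluminium plate on the fixture: first flush against the long blue fence, then along that fence until it also touches the yellow short fence, pressing it lightly home each time so that in the end both edges really touch. Then stand the pusher upright back on its green pad and let go. Touch the plate only with the pusher, push lightly (the fresh edges dent), and leave the other things on the bench where they are.

Things in the scene. Friction and masses are not known exactly. Their poses are not given: they have to be found in the camera images.
- fixture: Fixed dark steel base plate, 200 (x) x 240 (y) x 12 mm thick, on the bench; origin at the centre of its underside, its flat top 12 mm above. Two fences on it form a square corner on its +x, +y side; the -x and -y sides are open. Turned at most 25 degrees from the robot's axes. When the plate is slid to +y, a push at its middle swings it off the long fence; one 8 mm to the -x side of its middle keeps it there. Otherwise nudge again.
- fence_long: Blue fence along the fixture's +x side: a fixed holder, 16 (x) x 200 (y) x 20 mm, origin at the centre of its underside, (88, -5, 12) mm in the fixture's frame, same axes, carrying a blue stop bar 169 mm long, 14 mm high. The bar's -x face, which the plate must touch, is screw-set 13 to 33 mm to -x of the origin and rigid; how far is not measured.
- fence_short: Yellow fence along the +y side: a fixed holder, 140 (x) x 16 (y) x 20 mm, origin at the centre of its underside, (-5, 108, 12) mm in the fixture's frame, same axes, carrying a yellow stop bar 133 mm long, 14 mm high. The bar's -y face, which the plate must touch, is screw-set 13 to 33 mm to -y of the origin and rigid; how far is not measured. A brass pin in each bar's face springs out 2 mm, under 0.2 N.
- plate: Loose aluminium plate, 70 (x) x 100 (y) x 10 mm thick, 0.13 to 0.27 kg, flat on the fixture's base; origin at the centre of its underside. Starts 5 to 55 mm clear of both fences, askew by up to 14 degrees; its +x edge (100 mm) goes to the long fence, its +y edge to the short one. Sliding takes 0.4 to 1.5 N, squaring up some more; a weak push can stall askew. Over 14 N dents it.
- pusher: Loose hand pusher, 0.12 kg, 80 mm tall, upright on the green pad: round slippery white foot, 40 mm diameter, 14 mm high; above it a red square handle, 20 x 20 mm (sides along its x, y), up to 80 mm. Origin: centre of the foot's underside. Grip the handle about 43 mm above it. Push with the foot's rim, underside 3 mm above the fixture's base. Creep onto a fence at 10 mm/s; stop when the push reaches about 8 N.
- pad: Fixed green pad, 90 x 90 x 4 mm thick, on the bench, the pusher's place; origin at the centre of its underside. The pusher's foot must stand wholly on it.
- spray_can: Bystander: spray can, 56 mm diameter, 140 mm tall, upright; origin at the centre of its underside. Leave alone.
- vee_block: Bystander: steel vee block, 50 x 40 x 34 mm; origin at the centre of its underside. Leave alone.
- spanner: Bystander: spanner, about 160 mm long, lying flat along its x. Leave alone.
- tin: Bystander: open copper-coloured pot with two side handles, 72 mm diameter, 85 mm tall; origin at the centre of its underside. Leave alone.
There are look-alikes about, which are no part of the job. What is shaped like the plate but black or purple is not meant. Of the things that look like the pusher, take the one that is farthest from the robot's base at the start.

How it is judged:
By the outcome, as a careful person would: the job done as asked, in the order asked, and still so for the second after the job is handed in, with the robot touching nothing.
It also fails if it takes over 72 s, if anything falls off the work surface, if the arm or the gripper's body presses on something with over 40 N, if the wrist force passes 120 N, or if a joint passes its speed limit or range.

## Robot

A 6-joint arm with a two-finger parallel gripper is mounted at the origin on the work surface. World frame = base frame: x ahead of the robot, y to its left, z up, the work surface at z = 0. Lengths are in mm, angles in rad, forces in N, time in s.
With the tool pointing down it reaches from about 400 to 925 mm from the base axis. Payload 12.5 kg.
Tool frame: the origin (TCP) lies between the finger pads; the fingertips stand 25 mm ahead of it and the grasp point (between the pads) lies 6 mm ahead of it; z points along the fingers, y is the line along which they close (so a half turn about z gives the same grasp; the last joint's range is limited). The gripper opens to 95 mm and grips with 3 to 60 N. Pads are 20 mm wide; open, the fingers measure 119 mm over their backs; the gripper's body (75 mm by 180 mm) begins 59 mm behind the grasp point.
Start: joints at [0.996, 0.491, 1.559, -0, 1.092, -0.106], TCP at [282.373, 557.597, 201.161] pointing down, gripper open.
Joint ranges: [-3.1, 3.1], [-0.84, 2.19], [0.05, 2.79], [-1.13, 4.28], [0.06, 2.93], [-2.69, 2.69]. Speed limits (rad/s): [2.22, 2.22, 2.79, 3.14, 3.14, 3.14].

## Interface

Orientations are given as [roll, pitch, yaw] about the fixed x, y, z axes, in that order (R = Rz(yaw) Ry(pitch) Rx(roll)).
In Python, from cell import state, read_camera, job_done, cut_out gives the robot as it stands. The module is installed in compiled form; this text tells all that it offers.
- The arm moves only by the tool jog_arm, never from a script. Its argument "motion" is a list of rows, each a list of 2 entries, a list of its own where there are three numbers: the shift along the tool's x, y, z in mm, then the turn about the tool's z in rad. A call has 1 to 5 rows; each row is the pose to reach, as a shift and turn from the pose commanded when the call began, along the tool's axes at that moment; what a row does not reach only later rows make up. A row lasts 1/10 s, in which the tool goes at most 50 mm and 8.59 degrees, less where a joint would pass 70% of its speed; a pose out of reach is approached as far as the arm can. A call with a gripper value outside its range is refused whole. "grip" is the closure, from 0 (fully open) to 1 (shut), set as the call begins (left out, the last holds). The fingers move at their own pace and stop on an object; the grip force is fixed at half the most. Time passes only in rows, so rows that repeat a pose let the fingers close. It gives the time, the measured TCP pose, the force, the opening and the grip force at its end, in the units of the state.
- state(): the state, without advancing time (a new reading comes with each control period).
- read_camera(name): name is "scene" or "top"; returns a dict with "img" (420x560x3 uint8, blue, green, red), "vertical_fov" (degrees; the focal length in pixels is half the picture's height over the tangent of half this angle, whatever the lens; pixels are square), "cx", "cy" (the principal point, pixels), "extrinsics" (4x4, takes a point from camera to world coordinates). Camera axes: x right, y up, looking along -z (the intrinsics and any distortion apply to the point x, -y, -z); pixel columns grow to the right and rows downward; lengths in mm; the calibration is good to about 2 mm. A picture is of the moment at which its call begins. There is no depth.
- job_done(): hands the job in; it is judged then, once.
Trained networks look in a picture, given as the dict that the camera call returned (one of the last four; its "shot" number tells which), for a name from the list of things; names that differ only in an ending like _2 or _b are one class to them, and where a whole thing is asked for, a point or a joint stands for the part that bears it (a point fixed in the world has none). Each returns a list of dicts, best first, with "p" (0 to 1); they miss things now and then, are a little off and sometimes report something else, mostly with a low value. They report only what shows in the picture. A call takes as long as a camera call. They do not tell look-alikes from the thing itself.
- cut_out(name, picture): "region" (420x560 bool, what is visible of it) and "box" ([left, top, right, bottom] in pixels, round what is visible of it).
The state is a dict: "t": time; "joints": joint angles; "qvel": joint speeds; "tau": joint torques, N m; "eef_pos": TCP position; "tcp_rot": TCP orientation; "ft_force": force on the tool from outside, world axes, zero at the start; "moment": the same for the moment, N m; "opening": opening from 0.0 (shut) to 1.0 (fully open); "grip_force": force on a finger pad.
Only numpy, scipy, OpenCV 4.12 (cv2) and the standard library are available. Lean on these libraries where they do the work, as an engineer would, in place of code of your own. Each camera call takes 0.05 s, during which the arm holds its last target. There are 200 camera calls.

## Working session

There is one attempt and no reset: what is moved stays moved. The work goes in short steps, Python scripts to look and compute and a tool call to move; the robot and the scene stay as the last step left them, time stands still between calls to the robot, and variables do not carry over. Pictures are saved under pics/ and viewed, at most 10 in all, crops included, and the job is handed in when it is done.

Besides the shell and the picture viewer there is one more tool, called after ">>>" as name(argument=value, ...) on one line, values as JSON. jog_arm: Moves the arm, as the interface text tells. Its arguments: {"type":"object","properties":{"motion":{"type":"array"},"grip":{"type":"number"}},"required":["motion"]}

```bash
mkdir -p pics
cat > h.py <<'E'
import numpy as np, cv2
from cell import state, read_camera, job_done, cut_out
def K(p):
    h,w=p["img"].shape[:2]; f=h/2/np.tan(np.radians(p["vertical_fov"])/2); return f
def toworld(p,u,v,z):
    f=K(p);E=np.array(p["extrinsics"]);d=E[:3,:3]@np.array([(u-p["cx"])/f,-(v-p["cy"])/f,-1]);o=E[:3,3]
    return o+d*(z-o[2])/d[2]
def topix(p,P):
    E=np.array(p["extrinsics"]);c=E[:3,:3].T@(np.array(P,float)-E[:3,3]);f=K(p)
    return np.array([p["cx"]+f*c[0]/-c[2],p["cy"]-f*c[1]/-c[2]])
E
python3 - <<'E'
from h import *
for n in ["scene","top"]:
    p=read_camera(n); print(n,[k for k in p],p["vertical_fov"],p["cx"],p["cy"],np.round(p["extrinsics"],3).tolist())
    print({k:v for k,v in p.items() if k not in("img","extrinsics")})
    cv2.imwrite(f"pics/{n}0.png",cv2.resize(p["img"],(800,600)))
    for t in ["fixture","fence_long","fence_short","plate","pusher","pad","spray_can","vee_block","tin","spanner"]:
        print(t,[(round(r["p"],2),np.round(r["box"]).tolist()) for r in cut_out(t,p)])
print(state())
E
```

```text
scene ['img', 'vertical_fov', 'cx', 'cy', 'extrinsics', 'shot'] 56.759253970254974 277.5618539799177 207.54781651207603 [[0.81, -0.413, 0.417, 953.186], [0.587, 0.577, -0.568, -545.96], [-0.005, 0.705, 0.71, 757.164], [0.0, 0.0, 0.0, 1.0]]
{'vertical_fov': 56.759253970254974, 'cx': 277.5618539799177, 'cy': 207.54781651207603, 'shot': 1}
fixture [(0.95, [233.0, 178.0, 338.0, 265.0])]
fence_long [(0.85, [290.0, 197.0, 339.0, 256.0])]
fence_short [(0.85, [283.0, 178.0, 333.0, 203.0])]
plate [(0.95, [208.0, 261.0, 262.0, 305.0]), (0.69, [228.0, 163.0, 266.0, 189.0]), (0.64, [269.0, 196.0, 310.0, 230.0])]
pusher [(0.81, [132.0, 265.0, 150.0, 296.0]), (0.6, [162.0, 290.0, 190.0, 322.0])]
pad [(0.57, [146.0, 297.0, 202.0, 340.0])]
spray_can [(0.79, [323.0, 112.0, 347.0, 164.0])]
vee_block [(0.79, [362.0, 222.0, 394.0, 250.0])]
tin [(0.63, [255.0, 99.0, 289.0, 132.0])]
spanner [(0.94, [292.0, 293.0, 356.0, 344.0])]
top ['img', 'vertical_fov', 'cx', 'cy', 'extrinsics', 'shot'] 51.760299766897106 275.51134860261936 216.72591039420536 [[-0.029, 0.996, -0.081, 441.426], [-0.999, -0.027, 0.025, 2
[... 845 characters left out ...]
.0, 148.0])]
{'t': 1.1, 'joints': array([ 9.96401529e-01,  4.90928514e-01,  1.55890612e+00, -1.91451129e-05,
        1.09170305e+00, -1.05613340e-01]), 'qvel': array([ 1.09447648e-03,  1.18200292e-03,  8.00321678e-04,  8.60361053e-05,
       -1.80111191e-03, -1.21420008e-04]), 'tau': array([-1.96245259e-03, -6.12463546e+01, -2.58442551e+01,  6.93523418e-02,
        4.44149505e-02, -2.57276406e-05]), 'eef_pos': array([282.37403951, 557.59104993, 201.14110994]), 'tcp_rot': array([3.14153978e+00, 2.26903439e-05, 2.67282002e+00]), 'ft_force': array([ 0.65053754, -0.66273504, -0.25269257]), 'moment': array([ 0.00755574, -0.00638216,  0.00441086]), 'grip_force': 0.0, 'opening': 0.9993746358209892}
```

View pics/scene0.png

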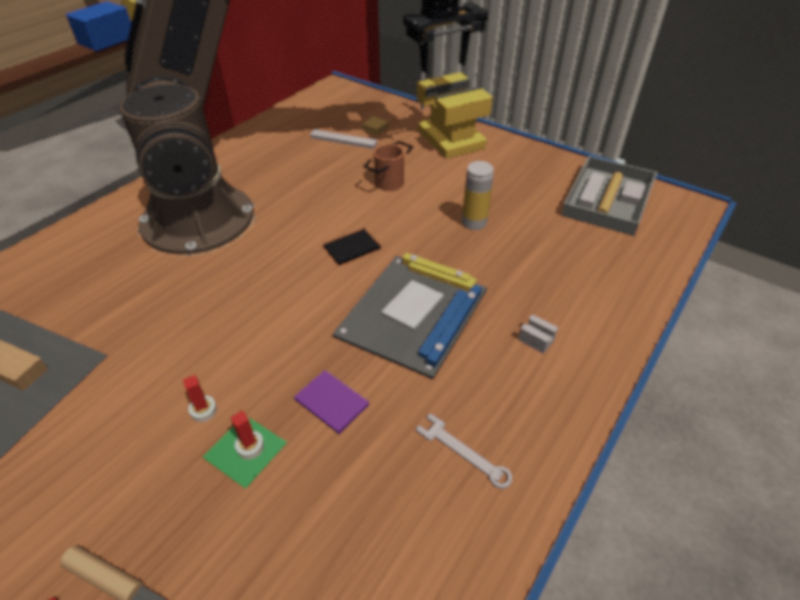

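View pics/top0.png

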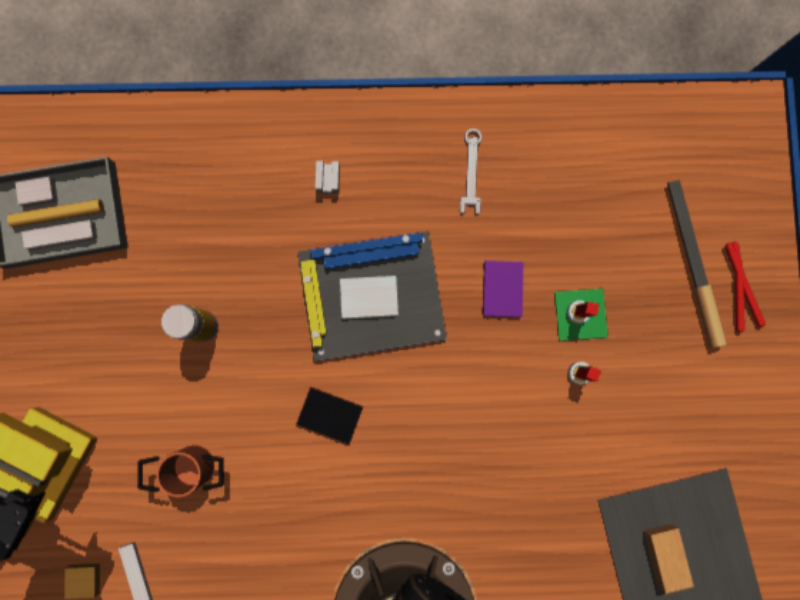

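Scene picture (800x600 scale): red pushers at (200,395), bare bench, and (247,435), on the green pad. In the top picture they are at (578,373) and (580,312), with the robot base at about (400,600). The pad one is farther from the base and fits the description. The plate is the white-silver one on the fixture at top (369,297); the black and purple ones are decoys. I'll confirm with an enlarged crop.

Run:
```python
from h import *
p=read_camera("top"); im=p["img"]
a=cv2.resize(im[158:258,200:320],None,fx=5,fy=5,interpolation=cv2.INTER_CUBIC)
b=cv2.resize(im[195:275,380:430],(200,320),interpolation=cv2.INTER_CUBIC)
c=np.zeros((500,800,3),np.uint8);c[:,:600]=a;c[:320,600:]=b
cv2.imwrite("pics/crop1.png",c)
def quad(mask,z,name):
    n,l,s,ct=cv2.connectedComponentsWithStats(mask.astype(np.uint8)); i=1+np.argmax(s[1:,4])
    cs,_=cv2.findContours((l==i).astype(np.uint8),0,2); w=np.array([toworld(p,u,v,z)[:2] for u,v in cs[0][:,0]+0.0],np.float32)
    r=cv2.minAreaRect(w); print(name,np.round(ct[i],1),s[i,4],np.round(r[0],1),np.round(r[1],1),round(r[2],2),np.round(cv2.boxPoints(r)).tolist())
hsv=cv2.cvtColor(im,cv2.COLOR_BGR2HSV);H,S,V=cv2.split(hsv)
box=np.zeros(H.shape,bool);box[158:258,200:320]=1
quad(box&(H>95)&(H<125)&(S>120),29,"blue")
quad(box&(H>20)&(H<35)&(S>120),29,"yellow")
quad(box&(S<60)&(V>140),22,"plate")
quad((H>50)&(H<80)&(S>100),4,"pad")
for r in cut_out("fixture",p)[:1]: quad(r["region"],12,"fixture")
for r in cut_out("plate",p)[:1]: quad(r["region"],22,"platecut")
box[:]=0;box[195:275,380:430]=1
q=box&((H<6)|(H>172))&(S>170)&(V>100)
quad(q,80,"red");
for x in [0]: quad(box&(S<70)&(V>150),14,"foot")
q=read_camera("scene")
for n in ["fixture","plate","pusher","pad"]:
    for r in cut_out(n,q): print(n,round(r["p"],2),r["box"], [np.round(toworld(q,(r["box"][0]+r["box"][2])/2,(r["box"][1]+r["box"][3])/2,z)) for z in (10,)])
```

```text
blue [258.  175.7] 990 [634.6  45.7] [ 37.8 199. ] 7.57 [[603.0, 142.0], [629.0, -55.0], [666.0, -50.0], [640.0, 147.0]]
yellow [219.3 210.8] 615 [545.5 143. ] [155.1  28.5] 7.58 [[467.0, 147.0], [470.0, 119.0], [624.0, 139.0], [620.0, 167.0]]
plate [257.9 207.2] 1075 [555.5  46. ] [69.4 99.9] 1.5 [[519.0, 95.0], [522.0, -5.0], [591.0, -3.0], [589.0, 97.0]]
pad [406.1 220.7] 850 [ 514.5 -337.9] [87.7 88.3] 2.31 [[469.0, -296.0], [472.0, -384.0], [560.0, -380.0], [556.0, -292.0]]
fixture [259.9 206.4] 6153 [559.6  41. ] [203.1 240.9] 8.07 [[442.0, 146.0], [476.0, -92.0], [677.0, -64.0], [643.0, 175.0]]
platecut [229.9 290.9] 1174 [348.7 122.1] [104.7  74.4] 69.49 [[296.0, 86.0], [365.0, 60.0], [402.0, 158.0], [332.0, 184.0]]
red [415.2 261.5] 71 [ 408.4 -328.2] [19.1 21.6] 64.96 [[395.0, -332.0], [414.0, -341.0], [422.0, -324.0], [403.0, -315.0]]
foot [403.6 257. ] 42 [ 417.6 -322.4] [15.4 36.8] 39.37 [[400.0, -313.0], [423.0, -341.0], [435.0, -332.0], [412.0, -303.0]]
fixture 0.75 [228.9, 177.6, 340.0, 268.8] [array([563.,  16.,  10.])]
plate 0.97 [267.1, 196.3, 311.0, 230.0] [array([552.,  53.,  10.])]
plate 0.86 [229.6, 159.2, 267.2, 185.4] [array([357., 122.,  10.])]
plate 0.63 [206.2, 260.8, 257.2, 303.9] [array([ 570., -203.,   10.])]
pusher 0.86 [162.0, 288.9, 186.9, 323.1] [array([ 509., -321.,   10.])]
pusher 0.78 [130.8, 266.8, 146.6, 295.4] [array([ 395., -324.,   10.])]
pad 0.69 [147.1, 295.2, 199.7, 340.8] [array([ 529., -343.,   10.])]
pad 0.6 [289.5, 294.0, 355.4, 340.8] [array([ 784., -157.,   10.])]
```

View pics/crop1.png

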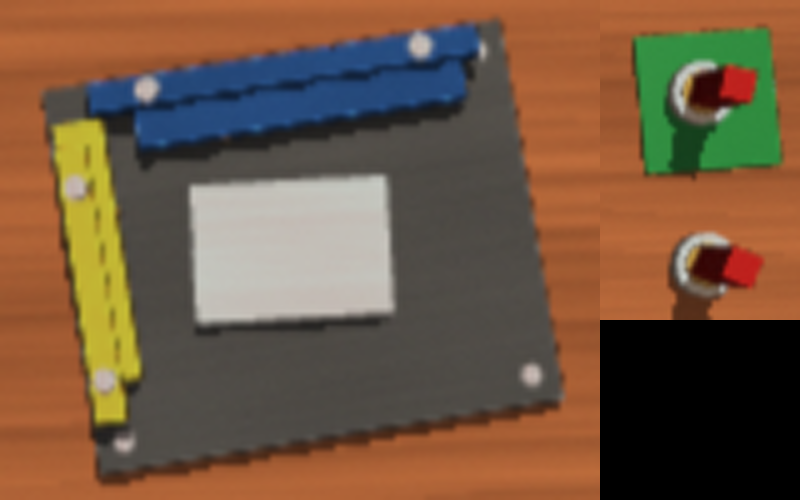

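Crop: the pusher on the green pad is confirmed (foot centre at crop (701,92), handle top (738,86)), and the other one stands on bare wood. The plate sits centrally on the fixture, clear of the blue and yellow bars.

```bash
cat >> h.py <<'E'
def T(yaw): return np.array([[np.cos(yaw),np.sin(yaw),0],[np.sin(yaw),-np.cos(yaw),0],[0,0,-1.]])  # columns: tool axes
def shift(x,y,z,yaw,p0=None,y0=None):
    s=state(); p0=s["eef_pos"] if p0 is None else np.array(p0,float); y0=s["tcp_rot"][2] if y0 is None else y0
    d=T(y0).T@(np.array([x,y,z])-p0); dy=-(yaw-y0); print("shift",np.round(d,1),"turn",round((dy+np.pi)%(2*np.pi)-np.pi,3))
E
python3 - <<'E'
from h import *
p=read_camera("top");q=read_camera("scene")
print("foot top",toworld(p,404.9,217.6,16),"handle top",toworld(p,414.1,216.1,84))
im=cv2.resize(p["img"][205:228,395:425],None,fx=8,fy=8,interpolation=cv2.INTER_CUBIC).astype(int)
m=(im[...,2]>150)&(im[...,1]<80)
cs,_=cv2.findContours(m.astype(np.uint8),0,2);c=max(cs,key=cv2.contourArea)[:,0]
w=np.array([toworld(p,(u+.5)/8-.5+395,(v+.5)/8-.5+205,84)[:2] for u,v in c],np.float32);print("red",cv2.minAreaRect(w))
px=lambda X,Y:((X+.5)/5-.5+200,(Y+.5)/5-.5+158)
a=np.radians(7.6);R=np.array([[np.cos(a),-np.sin(a)],[np.sin(a),np.cos(a)]])
# fixture corners
for n,X,Y,z in [("c-x-y",562,403,12),("c-x+y",100,478,12),("c+x-y",500,22,12),("c+x+y",45,92,12),("blue bar",140,148,26),("blue bar",463,100,26),("yel bar",106,122,26),("yel bar",139,378,26),("pl",190,186,22),("pl",387,176,22),("pl",394,314,22),("pl",197,324,22)]:
    W=toworld(p,*px(X,Y),z)[:2];print(n,np.round(W,1),np.round(R.T@(W-[559.6,41]),1))
r=[r for r in cut_out("pusher",q) if r["box"][0]>150][0];print(r["p"],r["box"])
for P in [(505,-335,4),(505,-335,84)]: print(P,topix(q,P))
shift(480,150,201,2.673);
E
```

```text
foot top [ 519.33313135 -330.24867455   16.        ] handle top [ 517.54059507 -330.50577794   84.        ]
red ((518.9931030273438, -330.9320983886719), (18.729686737060547, 19.018150329589844), 75.19828033447266)
c-x-y [473.3 -89.8] [-102.8 -118.3]
c-x+y [441.9 146.1] [-102.8  119.8]
c+x-y [671.3 -64.7] [  96.7 -119.5]
c+x+y [640.4 170.7] [ 97.2 117.9]
blue bar [608.  121.4] [58.6 73.3]
blue bar [628.5 -43.3] [ 57.2 -92.6]
yel bar [621.7 138.3] [74.5 88.3]
yel bar [491.4 124.2] [-56.6  91.5]
pl [588.5  96.8] [36.  51.5]
pl [591.   -3.5] [ 25.3 -48.3]
pl [520.5  -5. ] [-44.9 -40.4]
pl [518.1  94.8] [-34.   58.8]
0.89 [161.2, 289.9, 188.7, 322.9]
(505, -335, 4) [168.98633453 310.99396149]
(505, -335, 84) [160.91285905 290.53931817]
shift [-3.604e+02 -2.743e+02  2.000e-01] turn -0.0
```

>>> jog_arm(motion=[[[-200,-150,0],0],[[-200,-150,0],0],[[-200,-150,0],0],[[-200,-150,0],0],[[-200,-150,0],0]], grip=0.4)

```text
t: 2.15
eef_pos: [393.5, 331.7, 201.3]
tcp_rot: [3.141, 0.0, 2.673]
ft_force: [1.0, 0.7, 0.9]
opening: 0.639
grip_force: 0.0
```

>>> jog_arm(motion=[[[-160,-124,0],0],[[-160,-124,0],0],[[-160,-124,0],0],[[-160,-124,0],0],[[-160,-124,0],0]])

```text
t: 2.65
eef_pos: [481.8, 146.3, 201.2]
tcp_rot: [3.142, 0.001, 2.668]
ft_force: [0.2, -0.0, -0.1]
opening: 0.597
grip_force: 0.0
```

>>> jog_arm(motion=[[[-126,-205,0],0],[[-126,-205,0],0],[[-126,-205,0],0],[[-126,-205,0],0],[[-126,-205,0],0]])

```text
t: 3.15
eef_pos: [499.5, -91.2, 201.3]
tcp_rot: [3.141, 0.0, 2.672]
ft_force: [0.5, 0.8, -0.2]
opening: 0.601
grip_force: 0.0
```

>>> jog_arm(motion=[[[-126,-205,0],0.15],[[-126,-205,0],0.3],[[-126,-205,0],0.45],[[-126,-205,0],0.6],[[-126,-205,0],0.75]])

```text
t: 3.65
eef_pos: [519.4, -331.3, 201.1]
tcp_rot: [3.141, 0.0, 1.916]
ft_force: [-0.3, 0.9, -0.8]
opening: 0.6
grip_force: 0.0
```

>>> jog_arm(motion=[[[0,0,0],0.15],[[0,0,0],0.3],[[0,0,0],0.45],[[0,0,0],0.6],[[0,0,0],0.61]])

```text
t: 4.15
eef_pos: [519.6, -328.6, 201.1]
tcp_rot: [-3.142, -0.0, 1.311]
ft_force: [-0.5, 0.0, 1.1]
opening: 0.601
grip_force: 0.0
```

Run:
```python
from h import *
s=state();print(s["t"],s["eef_pos"],s["tcp_rot"],s["joints"],s["ft_force"])
shift(518.5,-330.5,100,1.312)
```

```text
4.15 [ 519.57603643 -328.57398677  201.08292294] [-3.14154193e+00 -2.25591534e-04  1.31057234e+00] [-6.71386009e-01  4.76350084e-01  1.58523357e+00  2.11462395e-04
  1.08014567e+00 -4.11261682e-01] [-0.50511588  0.01662189  1.08337627]
shift [ -2.1  -0.5 101.1] turn -0.001
```

>>> jog_arm(motion=[[[-2,0,40],0],[[-2,0,80],0],[[-2,0,110],0],[[-2,0,130],0],[[-2,0,148],0]])

```text
t: 4.65
eef_pos: [518.8, -330.5, 51.7]
tcp_rot: [-3.141, -0.001, 1.318]
ft_force: [0.8, -1.0, 0.2]
opening: 0.598
grip_force: 0.0
```

>>> jog_arm(motion=[[[0,0,0],0],[[0,0,0],0],[[0,0,0],0],[[0,0,0],0],[[0,0,0],0]], grip=1)

```text
t: 5.15
eef_pos: [519.0, -331.2, 53.9]
tcp_rot: [3.14, 0.0, 1.313]
ft_force: [-0.0, -0.6, -0.7]
opening: 0.235
grip_force: 0.0
```

Run:
```python
from h import *
s=state();print(s["t"],s["eef_pos"],s["tcp_rot"],s["ft_force"],s["opening"],s["grip_force"])
q=read_camera("scene");a=cv2.resize(q["img"][230:350,120:260],(700,600),interpolation=cv2.INTER_CUBIC);cv2.imwrite("pics/grasp.png",a)
```

```text
5.15 [ 519.03350091 -331.19552064   53.91152301] [3.14046364e+00 3.99855239e-04 1.31325020e+00] [-0.00791039 -0.62965876 -0.67691656] 0.2354736415950351 0.0
```

View pics/grasp.png

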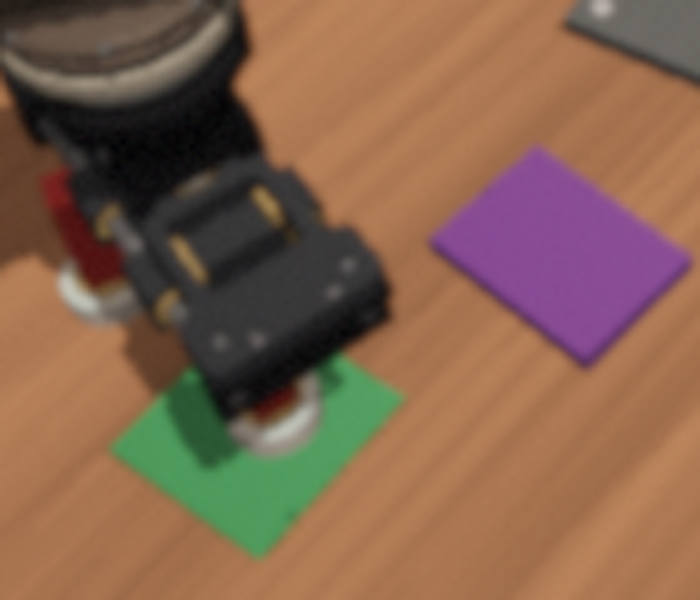

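The picture shows the gripper straddling the pad pusher, its foot at (270,430), with the look-alike clear at (90,260). The fingers are still closing.

>>> jog_arm(motion=[[[0,0,0],0],[[0,0,0],0],[[0,0,0],0]])

```text
t: 5.5
eef_pos: [519.0, -331.2, 53.8]
tcp_rot: [3.141, 0.0, 1.313]
ft_force: [-0.2, 0.6, 5.5]
opening: 0.211
grip_force: 30.0
```

>>> jog_arm(motion=[[[0,0,-10],0],[[0,0,-40],0],[[0,0,-70],0],[[0,0,-75],0],[[0,0,-75],0]])

```text
t: 6.0
eef_pos: [519.0, -331.2, 129.0]
tcp_rot: [3.14, 0.001, 1.313]
ft_force: [-0.5, -0.4, -1.7]
opening: 0.207
grip_force: 30.0
```

Run:
```python
from h import *
s=state();print(s["t"],s["eef_pos"],s["tcp_rot"],s["ft_force"],s["opening"],s["grip_force"])
# fixture frame -> world
a=np.radians(7.6);R=np.array([[np.cos(a),-np.sin(a)],[np.sin(a),np.cos(a)]]);c=np.array([557,40.6])
pl=np.array([554.5,45.9]);l=R.T@(pl-c);print("plate local",l)
st=R@(l+[-35-20-28,0])+c;print("start1",st)
shift(*st,128,np.radians(97.6))
```

```text
6.0 [ 518.95137832 -331.15927497  128.9891583 ] [3.14004512e+00 5.88628918e-04 1.31286668e+00] [-0.52806336 -0.40824555 -1.68990195] 0.20702451681611814 29.994328916072845
plate local [-1.77707998  5.58408334]
start1 [472.22911016  34.92271961]
shift [ 342.1 -138.6    1. ] turn -0.391
```

>>> jog_arm(motion=[[[200,-80,0],0],[[200,-80,0],0],[[200,-80,0],0],[[200,-80,0],0],[[200,-80,0],0]])

```text
t: 6.5
eef_pos: [490.5, -113.4, 127.0]
tcp_rot: [-3.138, -0.001, 1.315]
ft_force: [-0.8, -1.3, -1.1]
opening: 0.209
grip_force: 30.0
```

>>> jog_arm(motion=[[[142,-59,0],-0.13],[[142,-59,0],-0.26],[[142,-59,0],-0.39],[[142,-59,0],-0.39],[[142,-59,0],-0.39]])

```text
t: 7.0
eef_pos: [471.4, 35.9, 127.4]
tcp_rot: [-3.141, -0.0, 1.705]
ft_force: [1.3, 0.0, -1.7]
opening: 0.21
grip_force: 30.0
```

Run:
```python
from h import *
s=state();print(s["t"],s["eef_pos"],s["tcp_rot"],s["ft_force"],s["opening"],s["grip_force"])
shift(472.2,34.9,64.8,np.radians(97.6))
```

```text
7.0 [471.37757226  35.93510485 127.44298508] [-3.14053558e+00 -1.86073182e-04  1.70452134e+00] [ 1.3109124   0.03260248 -1.71119351] 0.21021784444672748 29.99406337738037
shift [-1.1  0.7 62.6] turn 0.001
```

>>> jog_arm(motion=[[[-1,0,30],0],[[-1,0,50],0],[[-1,0,60],0],[[-1,0,62.5],0],[[-1,0,62.5],0]])

```text
t: 7.5
eef_pos: [472.0, 33.4, 65.6]
tcp_rot: [-3.141, -0.0, 1.701]
ft_force: [0.2, 0.2, -0.8]
opening: 0.205
grip_force: 30.0
```

>>> jog_arm(motion=[[[0,5,0],0],[[0,10,0],0],[[0,14,0],0],[[0,18,0],0],[[0,20,0],0]])

```text
t: 8.0
eef_pos: [492.2, 36.9, 65.8]
tcp_rot: [3.141, 0.0, 1.703]
ft_force: [0.4, -0.2, -1.3]
opening: 0.21
grip_force: 30.0
```

>>> jog_arm(motion=[[[0,3,0],0],[[0,5,0],0],[[0,8,0],0],[[0,11,0],0],[[0,14,0],0]])

```text
t: 8.5
eef_pos: [505.5, 38.6, 65.6]
tcp_rot: [-3.141, -0.0, 1.703]
ft_force: [-0.7, 0.7, -2.2]
opening: 0.208
grip_force: 30.0
```

Run:
```python
from h import *
s=state();print(s["t"],s["eef_pos"],s["tcp_rot"],s["ft_force"],s["moment"],s["opening"],s["grip_force"])
for n,sl in [("top",(slice(158,258),slice(200,320)))]:
    p=read_camera(n);q=read_camera("scene")
    a=cv2.resize(p["img"][sl],(480,400),interpolation=cv2.INTER_CUBIC);b=cv2.resize(q["img"][150:270,225:345],(320,320),interpolation=cv2.INTER_CUBIC)
    c=np.zeros((400,800,3),np.uint8);c[:,:480]=a;c[:320,480:]=b;cv2.imwrite("pics/p1.png",c)
```

```text
8.5 [505.51149347  38.62575529  65.56302711] [-3.14110675e+00 -1.39409113e-04  1.70283182e+00] [-0.71464334  0.7090786  -2.19061331] [-0.06299889  0.29304891  0.00086207] 0.20821698813964332 29.996602535247803
```

View pics/p1.png

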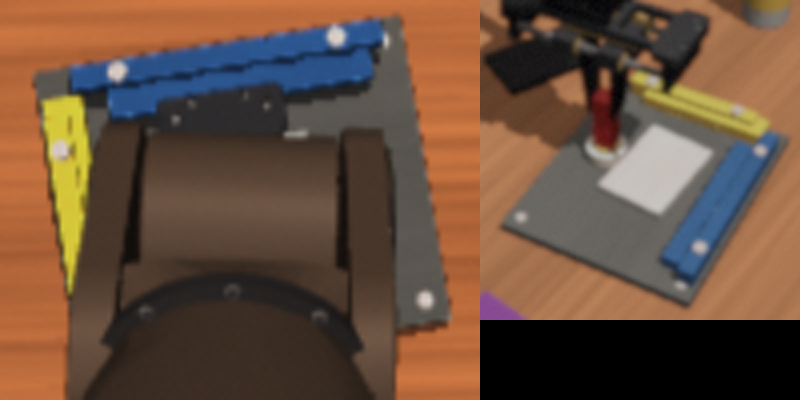

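The picture shows the foot at (607,150) in the right-hand view, just at the middle of the plate's open long edge.

>>> jog_arm(motion=[[[0,2,0],0],[[0,4,0],0],[[0,6,0],0],[[0,8,0],0],[[0,10,0],0]])

```text
t: 9.1
eef_pos: [515.5, 39.9, 65.6]
tcp_rot: [-3.142, -0.0, 1.703]
ft_force: [-0.3, -0.4, -0.9]
opening: 0.208
grip_force: 30.0
```

>>> jog_arm(motion=[[[0,1,0],0],[[0,2,0],0],[[0,3,0],0],[[0,4,0],0],[[0,5,0],0]])

```text
t: 9.6
eef_pos: [520.4, 40.6, 65.7]
tcp_rot: [3.142, -0.0, 1.703]
ft_force: [-0.2, 0.6, -1.2]
opening: 0.21
grip_force: 30.0
```

```bash
cat >> h.py <<'E'
def view(name):
    s=state();print(s["t"],s["eef_pos"],s["ft_force"],s["moment"],s["tcp_rot"])
    p=read_camera("top");q=read_camera("scene")
    a=cv2.resize(p["img"][158:258,200:290],(360,400),interpolation=cv2.INTER_CUBIC);b=cv2.resize(q["img"][160:270,228:348],(436,400),interpolation=cv2.INTER_CUBIC)
    c=np.zeros((400,800,3),np.uint8);c[:,:360]=a;c[:,364:]=b;cv2.imwrite(name,c)
    return p,q
def project_plate(q):
    im=q["img"];H,S,V=cv2.split(cv2.cvtColor(im,cv2.COLOR_BGR2HSV)); m=(S<60)&(V>130); b=np.zeros(m.shape,bool);b[185:250,255:335]=1
    n,l,st,ct=cv2.connectedComponentsWithStats((m&b).astype(np.uint8));i=1+np.argmax(st[1:,4])
    cs,_=cv2.findContours((l==i).astype(np.uint8),0,2);w=np.array([toworld(q,u,v,22)[:2] for u,v in cs[0][:,0]],np.float32)
    print("plate",cv2.minAreaRect(w))
E
python3 - <<'E'
from h import *
s=state();print(s["t"],s["eef_pos"],s["ft_force"],s["moment"])
project_plate(read_camera("scene"))
E
```

```text
9.6 [520.42971473  40.57431832  65.65765765] [-0.22004545  0.56014909 -1.22041888] [-0.12253362  0.27337113  0.0081675 ]
plate ((554.6364135742188, 49.873416900634766), (116.17497253417969, 105.8124008178711), 3.218165159225464)
```

>>> jog_arm(motion=[[[0,1,0],0],[[0,2,0],0],[[0,3,0],0]])

```text
t: 9.95
eef_pos: [523.4, 41.0, 65.6]
tcp_rot: [3.142, -0.0, 1.703]
ft_force: [-1.3, -0.0, -1.3]
opening: 0.207
grip_force: 30.0
```

Run:
```python
from h import *
view("pics/p2.png")
```

```text
9.95 [523.39723575  40.98889056  65.63177664] [-1.30604853e+00 -8.90316454e-04 -1.26150559e+00] [-0.10443595  0.28972887 -0.03149568] [ 3.14156884e+00 -9.40814030e-05  1.70279346e+00]
```

View pics/p2.png

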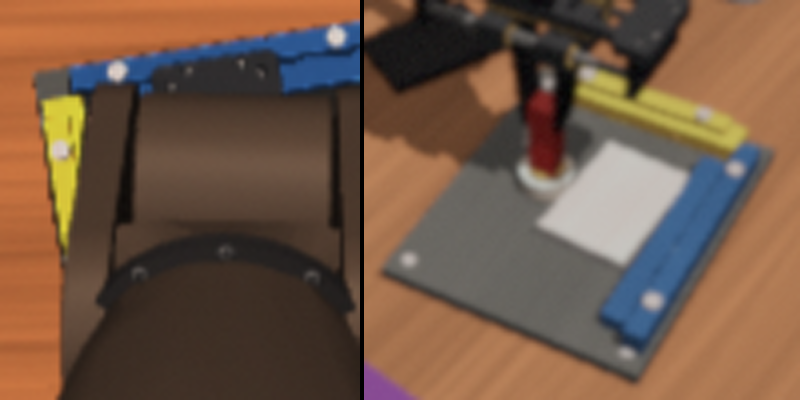

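The plate's far corner, at (688,175), is just at the blue bar while its near corner (622,262) is still a few mm off. I'll keep creeping.

>>> jog_arm(motion=[[[0,1,0],0],[[0,2,0],0]])

```text
t: 10.25
eef_pos: [525.2, 41.2, 65.6]
tcp_rot: [-3.141, -0.0, 1.703]
ft_force: [-2.0, -0.2, -1.4]
opening: 0.211
grip_force: 30.0
```

>>> jog_arm(motion=[[[0,1,0],0],[[0,2,0],0]])

```text
t: 10.45
eef_pos: [527.3, 41.5, 65.6]
tcp_rot: [-3.141, -0.0, 1.703]
ft_force: [-1.8, -0.6, -1.4]
opening: 0.21
grip_force: 30.0
```

>>> jog_arm(motion=[[[0,1,0],0],[[0,1.5,0],0]])

```text
t: 10.65
eef_pos: [527.9, 41.7, 65.4]
tcp_rot: [-3.139, -0.0, 1.703]
ft_force: [-6.2, -0.6, -0.8]
opening: 0.207
grip_force: 30.0
```

>>> jog_arm(motion=[[[0,1,0],0]])

```text
t: 10.75
eef_pos: [528.2, 41.8, 65.2]
tcp_rot: [-3.138, -0.001, 1.703]
ft_force: [-8.1, -2.3, 0.5]
opening: 0.213
grip_force: 30.1
```

>>> jog_arm(motion=[[[0,-1,0],0],[[0,-5,0],0],[[0,-15,-10],0],[[0,-25,-40],0],[[0,-30,-70],0]])

```text
t: 11.25
eef_pos: [498.9, 37.8, 136.8]
tcp_rot: [-3.141, -0.0, 1.703]
ft_force: [0.4, -0.2, -0.8]
opening: 0.205
grip_force: 30.0
```

>>> jog_arm(motion=[[[100,0,0],0.15],[[100,0,0],0.3],[[100,0,0],0.45],[[100,0,0],0.6],[[100,0,0],0.75]])

```text
t: 11.75
eef_pos: [486.6, 137.6, 136.6]
tcp_rot: [3.14, -0.001, 0.984]
ft_force: [0.1, 0.2, -1.4]
opening: 0.209
grip_force: 30.0
```

```bash
cat >> h.py <<'E'
A=np.radians(7.6);RF=np.array([[np.cos(A),-np.sin(A)],[np.sin(A),np.cos(A)]]);C0=np.array([557,40.6])
def loc(P): return RF.T@(np.array(P)[:2]-C0)
def wor(l): return RF@np.array(l)+C0
E
python3 - <<'E'
from h import *
p,q=view("pics/p3.png")
print(loc(state()["eef_pos"]));project_plate(q)
E
```

```text
11.75 [486.6193456  137.61317508 136.60635578] [ 0.06368971  0.20936986 -1.35340155] [-0.04305496  0.10651093 -0.01470529] [ 3.14022459e+00 -1.39518549e-03  9.83994255e-01]
[-56.81592276 104.9704238 ]
plate ((580.1803588867188, 51.25508499145508), (71.99298858642578, 105.23062133789062), 7.775149345397949)
```

View pics/p3.png

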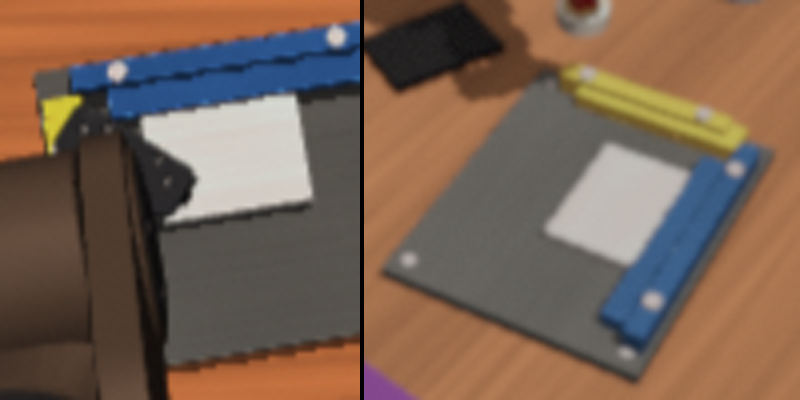

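The plate is flush on the blue bar, angle 7.8° against the fixture's 7.6°. The foot is now on the wrong side, toward yellow, but clear above it. I'll cross over to the plate's -y side.

Run:
```python
from h import *
w=wor([18,-74]);print(w);shift(*w,136.5,np.radians(7.6))
```

```text
[584.6288526  -30.36933495]
shift [-85.8 174.   -0. ] turn 0.854
```

>>> jog_arm(motion=[[[-86,174,0],0],[[-86,174,0],0.15],[[-86,174,0],0.3],[[-86,174,0],0.45],[[-86,174,0],0.55]])

```text
t: 12.35
eef_pos: [587.2, -35.1, 136.0]
tcp_rot: [3.14, -0.002, 0.434]
ft_force: [-0.9, 0.1, 0.4]
opening: 0.208
grip_force: 30.0
```

>>> jog_arm(motion=[[[0,0,0],0.15],[[0,0,0],0.3],[[0,0,0],0.304]])

```text
t: 12.65
eef_pos: [584.9, -30.8, 136.1]
tcp_rot: [3.141, -0.001, 0.136]
ft_force: [0.1, 0.4, -0.9]
opening: 0.208
grip_force: 30.0
```

Run:
```python
from h import *
w=wor([18,-74]);shift(*w,65.0,np.radians(7.6));s=state();print(s["t"],s["eef_pos"],s["joints"])
```

```text
shift [-0.2 -0.5 71.1] turn 0.003
12.65 [584.87244893 -30.84022192 136.10465998] [-1.65504592e-01  5.07823215e-01  1.72949311e+00  1.73826853e-04
  9.03490714e-01  1.26915356e+00]
```

>>> jog_arm(motion=[[[0,0,35],0],[[0,0,55],0],[[0,0,67],0],[[0,0,71],0],[[0,0,71],0]])

```text
t: 13.15
eef_pos: [585.1, -30.5, 64.8]
tcp_rot: [-3.142, -0.0, 0.137]
ft_force: [-0.1, 1.0, -0.7]
opening: 0.206
grip_force: 30.0
```

>>> jog_arm(motion=[[[0,-3,0],0],[[0,-6,0],0],[[0,-9,0],0],[[0,-11,0],0],[[0,-13,0],0]])

```text
t: 13.65
eef_pos: [583.3, -17.5, 64.9]
tcp_rot: [3.141, -0.0, 0.135]
ft_force: [-0.3, -1.5, -0.8]
opening: 0.209
grip_force: 30.0
```

>>> jog_arm(motion=[[[0,-2,0],0],[[0,-4,0],0],[[0,-6,0],0],[[0,-8,0],0],[[0,-10,0],0]])

```text
t: 14.15
eef_pos: [581.8, -7.5, 64.6]
tcp_rot: [-3.142, -0.0, 0.135]
ft_force: [-1.3, -0.7, -1.7]
opening: 0.21
grip_force: 30.0
```

Run:
```python
from h import *
view("pics/p4.png");print(loc(state()["eef_pos"]))
```

```text
14.15 [581.84820126  -7.54812998  64.62771377] [-1.31499111 -0.71080684 -1.65098147] [-0.29182505  0.1942249   0.00118448] [-3.14152208e+00 -1.17222500e-05  1.34829261e-01]
[ 18.24678824 -50.82352031]
```

View pics/p4.png

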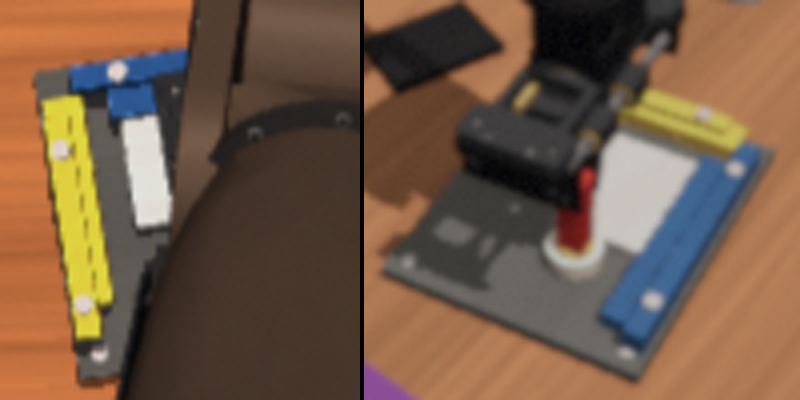

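The plate slides with its edge still on the blue bar, and the gap to yellow is about 17 mm (top view, x=95 to 122).

>>> jog_arm(motion=[[[0,-2,0],0],[[0,-4,0],0],[[0,-6,0],0],[[0,-8,0],0],[[0,-10,0],0]])

```text
t: 14.75
eef_pos: [580.5, 2.4, 64.6]
tcp_rot: [-3.142, -0.0, 0.135]
ft_force: [0.2, -0.5, -1.0]
opening: 0.208
grip_force: 30.0
```

>>> jog_arm(motion=[[[0,-1,0],0],[[0,-2,0],0],[[0,-3,0],0]])

```text
t: 15.05
eef_pos: [580.1, 5.2, 64.6]
tcp_rot: [-3.142, 0.0, 0.135]
ft_force: [0.3, -1.1, -0.4]
opening: 0.208
grip_force: 30.0
```

>>> jog_arm(motion=[[[0,-1,0],0],[[0,-2,0],0]])

```text
t: 15.25
eef_pos: [579.9, 7.2, 64.6]
tcp_rot: [-3.142, -0.0, 0.135]
ft_force: [0.5, -0.7, -1.8]
opening: 0.206
grip_force: 30.0
```

>>> jog_arm(motion=[[[0,-1,0],0],[[0,-2,0],0]])

```text
t: 15.45
eef_pos: [579.6, 9.2, 64.7]
tcp_rot: [-3.142, -0.0, 0.135]
ft_force: [0.0, -0.8, -0.7]
opening: 0.21
grip_force: 30.0
```

Run:
```python
from h import *
view("pics/p5.png");print(loc(state()["eef_pos"]))
```

```text
15.45 [579.6091666    9.209327    64.65892424] [ 0.02046921 -0.77253011 -0.69723206] [-0.28762917  0.14006097 -0.03273041] [-3.14152948e+00 -1.43024363e-04  1.34745923e-01]
[ 18.22296743 -34.02127369]
```

View pics/p5.png

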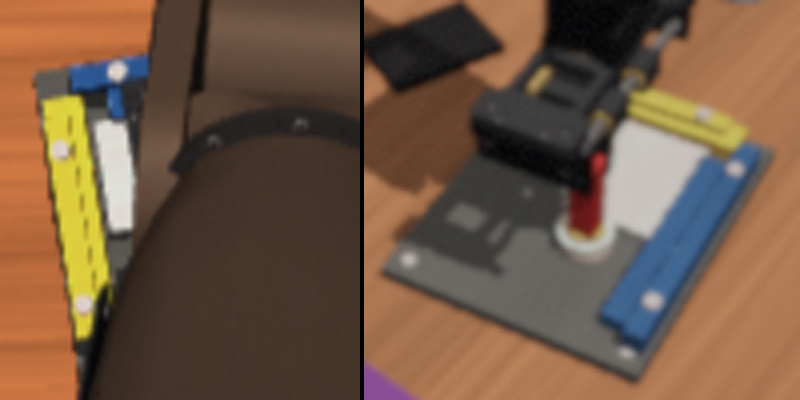

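Only a few mm remain before the yellow bar, and the plate is still parallel to blue. I'll creep on.

>>> jog_arm(motion=[[[0,-1,0],0],[[0,-2,0],0]])

```text
t: 15.75
eef_pos: [579.3, 11.2, 64.6]
tcp_rot: [-3.142, -0.0, 0.135]
ft_force: [-0.1, -0.7, -1.0]
opening: 0.211
grip_force: 30.0
```

>>> jog_arm(motion=[[[0,-1,0],0]])

```text
t: 15.85
eef_pos: [579.2, 12.2, 64.6]
tcp_rot: [-3.142, -0.0, 0.135]
ft_force: [1.1, -1.7, -1.6]
opening: 0.212
grip_force: 30.0
```

>>> jog_arm(motion=[[[0,-1,0],0]])

```text
t: 15.95
eef_pos: [579.1, 13.2, 64.7]
tcp_rot: [-3.142, -0.0, 0.135]
ft_force: [0.7, -1.3, -1.0]
opening: 0.208
grip_force: 30.0
```

>>> jog_arm(motion=[[[0,-1,0],0]])

```text
t: 16.05
eef_pos: [578.9, 14.1, 64.7]
tcp_rot: [3.142, -0.0, 0.135]
ft_force: [0.9, -2.7, -0.9]
opening: 0.203
grip_force: 30.0
```

>>> jog_arm(motion=[[[0,-1,0],0]])

```text
t: 16.15
eef_pos: [579.1, 14.7, 64.7]
tcp_rot: [3.141, -0.001, 0.135]
ft_force: [1.0, -7.5, -2.7]
opening: 0.209
grip_force: 30.0
```

>>> jog_arm(motion=[[[0,0,0],0]])

```text
t: 16.25
eef_pos: [579.2, 14.6, 64.8]
tcp_rot: [3.141, -0.001, 0.135]
ft_force: [0.4, -5.4, -1.8]
opening: 0.208
grip_force: 30.0
```

>>> jog_arm(motion=[[[0,1,0],0],[[0,5,0],0],[[0,15,-10],0],[[0,25,-40],0],[[0,30,-70],0]])

```text
t: 16.75
eef_pos: [582.7, -15.7, 135.7]
tcp_rot: [-3.141, 0.001, 0.134]
ft_force: [-0.6, -0.7, -1.0]
opening: 0.209
grip_force: 30.0
```

Run:
```python
from h import *
w=wor([-25,-95]);shift(*w,136,np.radians(7.6))
shift(518.9,-331.2,136,1.312);print(state()["eef_pos"])
```

```text
shift [-43.   35.7  -0.3] turn 0.002
shift [-1.054e+02  3.041e+02 -3.000e-01] turn -1.178
[582.66717249 -15.74607209 135.73243184]
```

>>> jog_arm(motion=[[[-60,180,0],0],[[-60,180,0],0],[[-60,180,0],0],[[-60,180,0],0],[[-60,180,0],0]])

```text
t: 17.25
eef_pos: [546.6, -205.9, 135.3]
tcp_rot: [3.141, -0.001, 0.13]
ft_force: [1.2, 0.7, -1.5]
opening: 0.21
grip_force: 30.0
```

Run:
```python
from h import *
p=read_camera("top");q=read_camera("scene");project_plate(q)
im=p["img"];H,S,V=cv2.split(cv2.cvtColor(im,cv2.COLOR_BGR2HSV));b=np.zeros(H.shape,bool);b[165:245,210:300]=1
n,l,st,ct=cv2.connectedComponentsWithStats((b&(S<60)&(V>140)).astype(np.uint8));i=1+np.argmax(st[1:,4])
cs,_=cv2.findContours((l==i).astype(np.uint8),0,2);w=np.array([toworld(p,u,v,22)[:2] for u,v in cs[0][:,0]],np.float32);print(cv2.minAreaRect(w))
a=cv2.resize(im[160:245,205:285],(400,425),interpolation=cv2.INTER_CUBIC);c=cv2.resize(q["img"][172:257,265:345],(400,425),interpolation=cv2.INTER_CUBIC)
cv2.imwrite("pics/p6.png",np.hstack([a,c]))
```

```text
plate ((576.2265625, 84.26181030273438), (74.55072021484375, 104.54814910888672), 7.091510772705078)
((577.494873046875, 83.46661376953125), (70.88477325439453, 100.65260314941406), 7.2746500968933105)
```

View pics/p6.png

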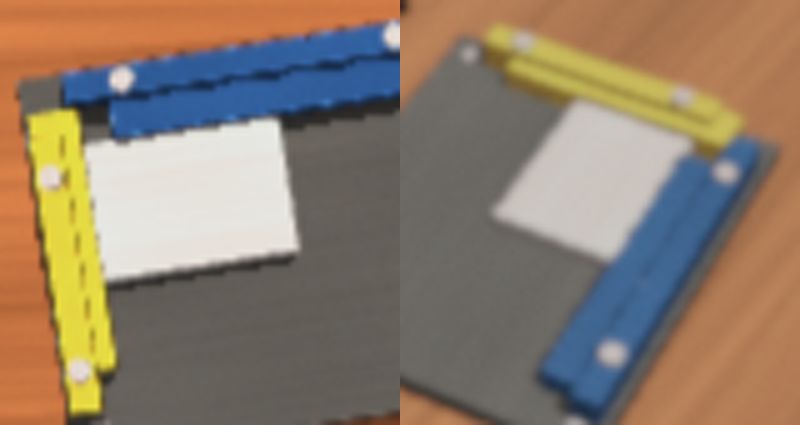

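Top view (left): the plate's left edge (88,145)-(108,280) lies on the yellow bar and its top edge (85,143)-(278,120) on the blue. There is ample time, so I'll re-nudge both sides lightly to prove contact.

Run:
```python
from h import *
w=wor([-45,39]);print(w);shift(*w,136,np.radians(97.6))
```

```text
[507.23730147  73.30586851]
shift [  -3.2 -278.4   -0.9] turn -1.571
```

>>> jog_arm(motion=[[[-3,-240,0],-0.14],[[-3,-240,0],-0.28],[[-3,-240,0],-0.42],[[-3,-240,0],-0.56],[[-3,-240,0],-0.7]])

```text
t: 17.85
eef_pos: [511.3, 39.7, 135.2]
tcp_rot: [-3.141, -0.0, 0.843]
ft_force: [0.6, -0.3, -1.1]
opening: 0.204
grip_force: 30.0
```

>>> jog_arm(motion=[[[0,0,0],-0.14],[[0,0,0],-0.28],[[0,0,0],-0.42],[[0,0,0],-0.56],[[0,0,0],-0.7]])

```text
t: 18.35
eef_pos: [512.1, 37.6, 135.1]
tcp_rot: [3.141, -0.0, 1.542]
ft_force: [0.3, -0.2, -0.2]
opening: 0.207
grip_force: 30.0
```

>>> jog_arm(motion=[[[0,0,0],-0.14],[[0,0,0],-0.17],[[0,0,0],-0.17]])

```text
t: 18.65
eef_pos: [512.1, 37.4, 135.0]
tcp_rot: [3.141, -0.0, 1.707]
ft_force: [0.0, -0.5, -1.7]
opening: 0.21
grip_force: 30.0
```

Run:
```python
from h import *
w=wor([-45,39]);shift(*w,65,np.radians(97.6));print(state()["eef_pos"])
```

```text
shift [36.3  0.  70. ] turn 0.003
[512.11534177  37.36547732 135.01648779]
```

>>> jog_arm(motion=[[[36,0,20],0],[[36,0,45],0],[[36,0,62],0],[[36,0,70],0],[[36,0,70],0]])

```text
t: 19.15
eef_pos: [507.2, 72.4, 64.1]
tcp_rot: [-3.14, -0.0, 1.705]
ft_force: [0.3, -0.7, -1.8]
opening: 0.212
grip_force: 30.0
```

>>> jog_arm(motion=[[[0,4,0],0],[[0,8,0],0],[[0,11,0],0],[[0,13,0],0],[[0,14,0],0]])

```text
t: 19.65
eef_pos: [521.7, 73.9, 64.9]
tcp_rot: [3.141, -0.0, 1.705]
ft_force: [0.5, -0.9, -1.1]
opening: 0.207
grip_force: 30.0
```

>>> jog_arm(motion=[[[0,1,0],0]])

```text
t: 19.75
eef_pos: [522.5, 74.0, 64.7]
tcp_rot: [3.141, -0.0, 1.705]
ft_force: [0.8, -0.6, -1.2]
opening: 0.206
grip_force: 30.0
```

>>> jog_arm(motion=[[[0,1,0],0]])

```text
t: 19.85
eef_pos: [523.0, 74.1, 64.6]
tcp_rot: [-3.141, -0.0, 1.705]
ft_force: [-2.8, -1.4, -0.8]
opening: 0.207
grip_force: 30.0
```

Run:
```python
from h import *
s=state();print(s["eef_pos"],loc(s["eef_pos"]),s["ft_force"])
```

```text
[522.97805189  74.12570866  64.57264416] [-29.28909447  37.73082347] [-2.79516342 -1.36338111 -0.84079516]
```

>>> jog_arm(motion=[[[0,0.8,0],0]])

```text
t: 19.95
eef_pos: [523.3, 74.2, 64.4]
tcp_rot: [-3.139, -0.0, 1.705]
ft_force: [-5.7, -1.7, -0.6]
opening: 0.21
grip_force: 30.0
```

>>> jog_arm(motion=[[[0,0,0],0]])

```text
t: 20.05
eef_pos: [523.2, 74.2, 64.4]
tcp_rot: [-3.139, -0.0, 1.705]
ft_force: [-4.7, -0.4, -0.5]
opening: 0.209
grip_force: 30.0
```

>>> jog_arm(motion=[[[0,0.7,0],0]])

```text
t: 20.15
eef_pos: [523.5, 74.3, 64.3]
tcp_rot: [-3.138, -0.0, 1.705]
ft_force: [-7.1, -1.2, -0.3]
opening: 0.209
grip_force: 30.0
```

>>> jog_arm(motion=[[[0,-1,0],0],[[0,-5,0],0],[[0,-15,-10],0],[[0,-25,-40],0],[[0,-30,-70],0]])

```text
t: 20.65
eef_pos: [493.9, 70.2, 135.8]
tcp_rot: [-3.141, -0.0, 1.705]
ft_force: [0.4, 0.8, -1.1]
opening: 0.209
grip_force: 30.0
```

Run:
```python
from h import *
w=wor([18.2,-45]);print(w);shift(*w,136,np.radians(7.6))
```

```text
[580.99166039  -1.59763301]
shift [-82.8  76.7  -0.2] turn 1.572
```

Stiff from first touch, so the plate is on blue (last press 7.1 N). Now the y side, where home was local y of about -28.6.

>>> jog_arm(motion=[[[-83,77,0],0.14],[[-83,77,0],0.28],[[-83,77,0],0.42],[[-83,77,0],0.56],[[-83,77,0],0.7]])

```text
t: 21.15
eef_pos: [582.6, -2.2, 135.3]
tcp_rot: [3.141, -0.001, 0.998]
ft_force: [0.1, 0.1, -1.5]
opening: 0.207
grip_force: 30.0
```

>>> jog_arm(motion=[[[0,0,0],0.14],[[0,0,0],0.28],[[0,0,0],0.42],[[0,0,0],0.56],[[0,0,0],0.7]])

```text
t: 21.65
eef_pos: [582.4, -1.6, 135.6]
tcp_rot: [3.141, -0.002, 0.299]
ft_force: [0.6, 0.0, -1.3]
opening: 0.209
grip_force: 30.0
```

>>> jog_arm(motion=[[[0,0,0],0.14],[[0,0,0],0.17],[[0,0,0],0.17]])

```text
t: 21.95
eef_pos: [582.4, -1.6, 135.2]
tcp_rot: [3.141, -0.001, 0.137]
ft_force: [0.5, -0.5, -1.7]
opening: 0.21
grip_force: 30.0
```

Run:
```python
from h import *
w=wor([18.2,-45]);shift(*w,65,np.radians(7.6));print(state()["eef_pos"])
```

```text
shift [-1.4 -0.2 70.2] turn 0.004
[582.41479634  -1.6392384  135.21509696]
```

>>> jog_arm(motion=[[[-1.5,0,35],0],[[-1.5,0,55],0],[[-1.5,0,67],0],[[-1.5,0,70],0],[[-1.5,0,70],0]])

```text
t: 22.45
eef_pos: [581.3, -1.9, 64.9]
tcp_rot: [3.142, -0.0, 0.136]
ft_force: [-0.1, 0.3, -1.1]
opening: 0.208
grip_force: 30.0
```

>>> jog_arm(motion=[[[0,-4,0],0],[[0,-8,0],0],[[0,-11,0],0],[[0,-13,0],0],[[0,-14,0],0]])

```text
t: 22.95
eef_pos: [579.2, 12.4, 64.8]
tcp_rot: [3.142, -0.0, 0.135]
ft_force: [0.1, 0.1, -2.1]
opening: 0.209
grip_force: 30.0
```

>>> jog_arm(motion=[[[0,-1,0],0]])

```text
t: 23.05
eef_pos: [579.0, 13.2, 64.7]
tcp_rot: [-3.142, -0.0, 0.135]
ft_force: [-0.0, 0.1, -1.3]
opening: 0.207
grip_force: 30.0
```

>>> jog_arm(motion=[[[0,-0.7,0],0]])

```text
t: 23.15
eef_pos: [578.9, 13.8, 64.6]
tcp_rot: [-3.142, -0.0, 0.135]
ft_force: [-0.1, 0.1, -0.8]
opening: 0.206
grip_force: 30.0
```

Run:
```python
from h import *
s=state();print(s["eef_pos"],loc(s["eef_pos"]),s["ft_force"])
```

```text
[578.92523947  13.77310293  64.63585718] [ 18.18460952 -29.4909903 ] [-0.13032465  0.0535874  -0.80819452]
```

>>> jog_arm(motion=[[[0,-0.7,0],0]])

```text
t: 23.25
eef_pos: [578.9, 14.3, 64.6]
tcp_rot: [3.141, -0.0, 0.135]
ft_force: [0.0, -2.6, -0.8]
opening: 0.205
grip_force: 30.0
```

>>> jog_arm(motion=[[[0,-0.6,0],0]])

```text
t: 23.35
eef_pos: [578.9, 14.6, 64.7]
tcp_rot: [3.141, -0.0, 0.135]
ft_force: [-0.1, -5.2, -0.3]
opening: 0.21
grip_force: 30.0
```

Stiff at the same place, so the plate is home on yellow too. One more small press, then return the pusher.

>>> jog_arm(motion=[[[0,-0.6,0],0]])

```text
t: 23.45
eef_pos: [578.9, 14.9, 64.7]
tcp_rot: [3.14, -0.0, 0.135]
ft_force: [-0.2, -9.0, -0.6]
opening: 0.208
grip_force: 30.1
```

>>> jog_arm(motion=[[[0,1,0],0],[[0,5,0],0],[[0,15,-10],0],[[0,25,-40],0],[[0,30,-70],0]])

```text
t: 23.95
eef_pos: [582.6, -15.2, 135.7]
tcp_rot: [-3.141, 0.001, 0.134]
ft_force: [1.0, -0.1, -1.1]
opening: 0.208
grip_force: 30.0
```

>>> jog_arm(motion=[[[-60,180,0],-0.14],[[-60,180,0],-0.28],[[-60,180,0],-0.42],[[-60,180,0],-0.56],[[-60,180,0],-0.7]])

```text
t: 24.45
eef_pos: [546.5, -205.7, 135.4]
tcp_rot: [3.14, 0.0, 0.836]
ft_force: [0.1, 1.0, -1.6]
opening: 0.21
grip_force: 30.0
```

Run:
```python
from h import *
shift(517,-334,136,1.312);s=state();print(s["t"],s["eef_pos"],s["tcp_rot"])
```

```text
shift [-115.    64.1   -0.6] turn -0.476
24.45 [ 546.51955251 -205.68311308  135.35991673] [3.14024276e+00 1.30383693e-05 8.36181662e-01]
```

>>> jog_arm(motion=[[[-115,64,0],-0.1],[[-115,64,0],-0.2],[[-115,64,0],-0.3],[[-115,64,0],-0.4],[[-115,64,0],-0.476]])

```text
t: 24.95
eef_pos: [516.9, -330.5, 135.1]
tcp_rot: [3.141, -0.0, 1.312]
ft_force: [-0.9, 0.2, -0.7]
opening: 0.212
grip_force: 30.0
```

>>> jog_arm(motion=[[[0,0,30],0],[[0,0,55],0],[[0,0,70],0],[[0,0,76],0],[[0,0,76],0]])

```text
t: 25.45
eef_pos: [517.4, -329.0, 58.5]
tcp_rot: [-3.141, -0.0, 1.31]
ft_force: [-1.1, -0.8, -1.1]
opening: 0.208
grip_force: 30.0
```

>>> jog_arm(motion=[[[0,0,1.5],0],[[0,0,3],0],[[0,0,3],0]])

```text
t: 25.75
eef_pos: [517.8, -328.8, 56.1]
tcp_rot: [3.141, 0.0, 1.311]
ft_force: [1.2, -0.6, -1.6]
opening: 0.212
grip_force: 30.0
```

Run:
```python
from h import *
s=state();print(s["t"],s["eef_pos"],s["tcp_rot"],s["ft_force"])
```

```text
25.75 [ 517.82005004 -328.84832717   56.13289096] [3.14083871e+00 1.92728901e-04 1.31082848e+00] [ 1.18194432 -0.59035194 -1.62691702]
```

>>> jog_arm(motion=[[[-4,0,0],0],[[-4,0,1],0],[[-4,0,2],0],[[-4,0,2],0]])

```text
t: 26.15
eef_pos: [516.7, -332.7, 53.8]
tcp_rot: [3.141, 0.0, 1.311]
ft_force: [1.1, 0.6, 1.9]
opening: 0.208
grip_force: 30.0
```

>>> jog_arm(motion=[[[0,0,0.3],0]])

```text
t: 26.25
eef_pos: [516.8, -332.8, 53.8]
tcp_rot: [3.141, 0.0, 1.311]
ft_force: [-1.6, 0.9, 9.1]
opening: 0.205
grip_force: 30.0
```

Foot is on the pad (about 9 N up). Release, then rise.

>>> jog_arm(motion=[[[0,0,-0.3],0],[[0,0,-0.3],0],[[0,0,-0.3],0],[[0,0,-0.3],0],[[0,0,-0.3],0]], grip=0.4)

```text
t: 26.75
eef_pos: [516.6, -332.6, 53.5]
tcp_rot: [-3.142, -0.0, 1.311]
ft_force: [-0.4, -0.1, -0.4]
opening: 0.567
grip_force: 0.0
```

>>> jog_arm(motion=[[[0,0,-10],0],[[0,0,-30],0],[[0,0,-60],0],[[0,0,-100],0],[[0,0,-140],0]])

```text
t: 27.25
eef_pos: [516.4, -332.4, 195.7]
tcp_rot: [-3.141, -0.0, 1.311]
ft_force: [0.2, -0.7, 0.0]
opening: 0.604
grip_force: 0.0
```

>>> jog_arm(motion=[[[-60,-140,-60],0],[[-60,-140,-60],0],[[-60,-140,-60],0],[[-60,-140,-60],0],[[-60,-140,-60],0]])

```text
t: 27.75
eef_pos: [364.9, -355.1, 255.3]
tcp_rot: [3.139, 0.001, 1.309]
ft_force: [0.5, -0.5, 0.0]
opening: 0.6
grip_force: 0.0
```

Run:
```python
from h import *
s=state();print(s["t"],s["eef_pos"],s["opening"],s["grip_force"])
p=read_camera("top");q=read_camera("scene");project_plate(q)
for n,c in (("top",p),("scene",q)):
    for o in ("pusher","plate","pad"): print(n,o,[(round(r["p"],2),np.round(r["box"]).tolist()) for r in cut_out(o,c)])
    print("expect",[np.round(topix(c,P)).tolist() for P in ((516.8,-332.8,4),(516.8,-332.8,84))])
```

```text
27.75 [ 364.92164883 -355.14328172  255.26723018] 0.5999206248894864 0.0
plate ((576.0948486328125, 84.98776245117188), (73.77719116210938, 103.10740661621094), 7.565136909484863)
top pusher [(0.74, [396.0, 251.0, 419.0, 270.0])]
top plate [(0.7, [337.0, 183.0, 368.0, 222.0]), (0.57, [208.0, 270.0, 256.0, 311.0])]
top pad [(0.79, [388.0, 203.0, 422.0, 238.0]), (0.58, [221.0, 114.0, 235.0, 137.0])]
expect [[404.0, 219.0], [415.0, 216.0]]
scene pusher [(0.96, [163.0, 290.0, 186.0, 320.0]), (0.7, [129.0, 266.0, 150.0, 296.0])]
scene plate [(0.7, [228.0, 162.0, 266.0, 187.0]), (0.63, [207.0, 263.0, 257.0, 302.0]), (0.56, [289.0, 190.0, 323.0, 224.0])]
scene pad [(0.89, [146.0, 297.0, 200.0, 340.0])]
expect [[174.0, 313.0], [166.0, 293.0]]
```

```bash
python3 -c "
from h import *
print(job_done())"
```

```text
the job is handed in; nothing more can be done
None
```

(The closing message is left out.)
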